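# Check a hot ingot mould with the infrared thermometer

## Task

Slide the heat shutter fully aside so that the mouth of the ingot mould is clear, then pick up the infrared thermometer and aim its lens squarely into the centre of the mouth from about 10 cm away, holding it still there for two seconds, without the thermometer touching the mould, its stand or the shutter. Then lay the thermometer back on its wooden rest the way it lay, without dropping it, and let go; leave the shutter open and the mug, the file and the ring mandrel where they are.

Things in the scene. Friction and masses are not known exactly. Their poses are not given: they have to be found in the camera images.
- mouth (a point): Centre of the mouth of the dark steel ingot mould, 105 mm above the bench: a 36 mm round hole, 40 mm deep, in the 60 x 50 mm end face of a 90 mm long block. The mould is fixed in its stand, leaning at 45 degrees, so the mouth looks half upward and half to the stand's front. z axis: out of the mouth (45 degrees up); y axis: level, the way the shutter slides open.
- shutter (a joint): Travel of the heat shutter in m: 0 covers the mouth, 0.10 is its open stop; it starts between 0 and 0.02. It slides level along the mouth's +y axis with about 2 N of friction and stays where it is left. An aluminium plate 80 x 76 x 4 mm, parallel to the mould's end face and 24 mm in front of it; its tab is in the middle of its width.
- shutter_tab (a point): Top centre of the shutter's tab, 204 mm above the bench: an upright steel pin of 16 mm diameter, standing 48 mm clear above the shutter's upper rail. It moves with the shutter; push its side with the fingers. x: level to the back of the stand, y: level along the opening travel, z up.
- mould_stand: The fixed stand: a concrete slab 170 (x) x 250 (y) x 20 mm, with four thin posts up to 155 mm that carry two level rails along y for the shutter. Origin: centre of the slab's underside. x: level to the back (the mouth looks to -x and up), y: the way the shutter opens, z up. The mouth lies at x = -15, y = -50, z = 105 mm.
- thermometer: The infrared thermometer (loose, 140 to 280 g); origin: centre of the underside of its body, 14 mm below thermo_center, same axes.
- thermo_center (a point): Centre of the thermometer's grey body, a bar 140 mm long (x), 34 wide (y), 28 tall (z), 64 mm above the bench on its rest. x points to the nose, z up. A black neck of 22 mm diameter leaves the front end, bent 45 degrees downward, the lens at its end. Grip it across the 34 mm width at the middle, from above, between the rest's two uprights.
- lens (a point): The thermometer's lens, at the end of the bent neck: 105 mm ahead of (+x) and 35 mm below thermo_center, z axis: the sight line, forward and 45 degrees down when the body is level. On the rest the neck hangs 15 mm clear in front of the front upright.
- rest_seat (a point): Middle of the seat of the wooden rest (fixed), 50 mm above the bench, where the thermometer's underside lies. Base 150 x 80 x 12 mm; two uprights 12 mm thick stand 47 mm to each side of the middle along x and carry the thermometer, with a 10 mm high lip at each side, 44 mm apart inside. x: along the thermometer, z up. Open between the uprights (82 mm) for the fingers.
- mug: Bystander: a terracotta mug, 80 mm wide, 90 mm tall; origin: centre of its underside.
- file: Bystander: a flat file with a wooden handle lying on the bench, 240 mm long (x), 22 mm high; origin: near its middle, on the bench.
- mandrel: Bystander: a steel ring mandrel standing upright, foot 60 mm wide, 170 mm tall; origin: centre of its underside.
Things that resemble listed ones, but are neither listed nor needed, are in the scene too. Leave any turquoise or yellow look-alike of the part that bears rest_seat alone.

How it is judged:
On the way, in this order (a step that is already met when the one before it is completed fails the run):
1. the shutter is slid aside: open at least 85 of its 100 mm (value of joint shutter above 0.085 m), for 0.2 s.
2. the lens looks into the mouth for 1.5 s: sight line within 15 mm of its centre (each way) and 15 degrees of its axis, 70 to 130 mm away, slower than 30 mm/s, shutter still open (x of mouth in the frame of lens between -0.015 and 0.015 m and y of mouth in the frame of lens between -0.015 and 0.015 m and z of mouth in the frame of lens between 0.07 and 0.13 m and angle between the z axis of lens and the z axis of mouth, either way round below 0.26 rad and value of joint shutter above 0.085 m and linear speed of thermometer below 0.03 m/s and angular speed of thermometer below 0.2 rad/s), for 1.5 s.
At the end, for the whole second after the job is handed in: The thermometer lies level on its rest, at the rest's height (4 mm either way), within 30 mm of the seat's middle and 11 degrees of its direction, its nose to the same end as at the start, still; the shutter is open at least 85 mm (value of joint shutter above 0.085 m and horizontal distance between thermo_center and rest_seat below 0.03 m and x of lens in the frame of rest_seat above 0.05 m and angle between the x axis of thermo_center and the x axis of rest_seat, either way round below 0.2 rad and angle between thermo_center's own z axis and vertical below 0.08 rad and z of thermo_center in the frame of rest_seat between 0.01 and 0.018 m and linear speed of thermometer below 0.02 m/s); the robot touches nothing.
It fails at once if the thermometer touches the mould, its stand or the shutter (contact force between thermometer and mould_stand above 1 N).
It fails at once if the thermometer is dropped (linear speed of thermometer above 0.6 m/s and contact force between the fingers and thermometer below 0.1 N).
It fails at once if the mug is pushed away or knocked over (distance of mug from where it was at the start of the episode above 0.03 m or angle between mug's own z axis and vertical above 0.5 rad).
It fails at once if the file is pushed away or knocked over (distance of file from where it was at the start of the episode above 0.03 m).
It fails at once if the ring mandrel is pushed away or knocked over (distance of mandrel from where it was at the start of the episode above 0.03 m or angle between mandrel's own z axis and vertical above 0.5 rad).
It also fails if it takes over 58 s, if anything falls off the work surface, if the arm or the gripper's body presses on something with over 40 N, if the wrist force passes 120 N, or if a joint passes its speed limit or range.

## Robot

A 6-joint arm with a two-finger parallel gripper is mounted at the origin on the work surface. World frame = base frame: x ahead of the robot, y to its left, z up, the work surface at z = 0. Lengths are in m, angles in rad, forces in N, time in s.
With the tool pointing down it reaches from about 0.4 to 0.825 m from the base axis. Payload 7 kg.
Tool frame: the origin (TCP) lies midway between the tips of the shut fingers; the grasp point (between the pads) lies 19 mm behind it; z points along the fingers, y is the line along which they close (so a half turn about z gives the same grasp; the last joint's range is limited). The gripper opens to 88 mm and grips with 3 to 60 N. Pads are 19 mm wide; open, the fingers measure 130 mm over their backs; the gripper's body (78 mm by 193 mm) begins 47 mm behind the grasp point.
Start: joints at [1.411, 0.359, 0.012, 0, -1.224, -0.288], TCP at [0.292, 0.608, 0.227] pointing down, gripper open.
Joint ranges: [-3.07, 3.07], [-1.43, 2.12], [-1.02, 1.25], [-3.03, 1.67], [-3.05, -0], [-3.03, 3.03]. Speed limits (rad/s): [2.39, 2.39, 3.01, 3.14, 3.14, 3.14].

## Interface

Orientations are given as [roll, pitch, yaw] about the fixed x, y, z axes, in that order (R = Rz(yaw) Ry(pitch) Rx(roll)).
In Python, from station import arm gives the robot as it stands. The module is installed in compiled form; this text tells all that it offers.
- The arm moves only by the tool carry_out, never from a script. Its argument "commands" is a list of rows, each a list of 4 numbers: the shift along the world's x, y, z in units of 50 mm (1.0 is 50 mm), then the turn about the world's z in units of 6 degrees (1.0 is 6 degrees). A call has exactly 10 rows; each row is the pose to reach, as a shift and turn from the pose commanded when the call began; what a row does not reach only later rows make up. A row lasts 1/8 s, in which the tool goes at most 62.5 mm and 10.7 degrees, less where a joint would pass 70% of its speed; a pose out of reach is approached as far as the arm can. A call with a gripper value outside its range is refused whole. "claw" is the closure, from 0 (fully open) to 1 (shut), set as the call begins (left out, the last holds). The fingers move at their own pace and stop on an object; "force" is the grip in N (left out, the last holds). Time passes only in rows, so rows that repeat a pose let the fingers close, or fill a call up. It gives the time, the measured TCP pose, the force, the opening and the grip force at its end, in the units of the state.
- arm.get_state(): the state, without advancing time (a new reading comes with each control period).
- arm.grab_frame(name): name is "scene" or "top" or "wrist"; returns a dict with "pixels" (420x560x3 uint8, red, green, blue), "fx", "fy", "cx", "cy" (pixels), "k1" (the pictures are not rectified: a ray, as slopes to the right and down, at radius r is drawn at 1 + k1 r^2 times it, then the intrinsics apply), "eye" and "orientation" of the camera in the world. Camera axes: x right, y down, z forward; pixel columns grow to the right and rows downward; lengths in m; the calibration is good to about 2 mm. A picture is of the moment at which its call begins. There is no depth.
- arm.job_done(): hands the job in; it is judged then, once.
Trained networks look in a picture, given as the dict that the camera call returned (one of the last four; its "shot" number tells which), for a name from the list of things; names that differ only in an ending like _2 or _b are one class to them, and where a whole thing is asked for, a point or a joint stands for the part that bears it (a point fixed in the world has none). Each returns a list of dicts, best first, with "conf" (0 to 1); they miss things now and then, are a little off and sometimes report something else, mostly with a low value. They report only what shows in the picture. A call takes as long as a camera call. They do not tell look-alikes from the thing itself.
- arm.regions_of(picture, query): "pixels" (420x560 bool, what is visible of it) and "uv" ([column, row] in pixels, amid what is visible of it).
- arm.mark_of(picture, query): "uv" ([column, row] in pixels: a listed point, or the origin of a listed thing).
The state is a dict: "t": time; "q": joint angles; "qd": joint speeds; "joint_efforts": joint torques, N m; "eef_pos": TCP position; "ee_rot": TCP orientation; "force": force on the tool from outside, world axes, zero at the start; "moment": the same for the moment, N m; "width": finger opening in m; "gripper_force": force on a finger pad.
Only numpy, scipy, OpenCV 4.12 (cv2) and the standard library are available. Lean on these libraries where they do the work, as an engineer would, in place of code of your own. Each camera call takes 0.05 s, during which the arm holds its last target. There are 200 camera calls.

## Working session

There is one attempt and no reset: what is moved stays moved. The work goes in short steps, Python scripts to look and compute and a tool call to move; the robot and the scene stay as the last step left them, time stands still between calls to the robot, and variables do not carry over. Pictures are saved under pics/ and viewed, at most 10 in all, crops included, and the job is handed in when it is done.

Besides the shell and the picture viewer there is one more tool, called after "Call:" as name([rows], argument=value, ...), one row to a line, values as JSON. carry_out: Moves the arm, as the interface text tells. Its arguments: {"type":"object","properties":{"commands":{"type":"array","items":{"type":"array","items":{"type":"number"}}},"claw":{"type":"number"},"force":{"type":"number"}},"required":["commands"]}

```bash
mkdir -p pics
cat > h.py <<'E'
import numpy as np, cv2
from scipy.spatial.transform import Rotation as Ro
from station import arm
def Rm(o):
    o=np.array(o,float)
    return o if o.shape==(3,3) else Ro.from_euler('xyz',o).as_matrix()
def ray(p,uv):
    x=np.array([(uv[0]-p['cx'])/p['fx'],(uv[1]-p['cy'])/p['fy']]);d=x.copy()
    for _ in range(20): d=x/(1+p['k1']*(d@d))
    v=Rm(p['orientation'])@np.array([d[0],d[1],1]); return np.array(p['eye']),v/np.linalg.norm(v)
def atz(p,uv,z):
    e,v=ray(p,uv); return e+v*(z-e[2])/v[2]
def proj(p,X):
    c=Rm(p['orientation']).T@(np.array(X,float)-p['eye']); s=c[:2]/c[2]; s=s*(1+p['k1']*(s@s))
    return np.array([s[0]*p['fx']+p['cx'],s[1]*p['fy']+p['cy']])
Z=dict(mouth=.105,shutter_tab=.204,mould_stand=0,thermometer=.05,thermo_center=.064,lens=.029,rest_seat=.05,mug=0,file=0,mandrel=0)
def save(n,img): cv2.imwrite('pics/'+n+'.png',cv2.cvtColor(img,cv2.COLOR_RGB2BGR))
E
cat > a.py <<'E'
from h import *
np.set_printoptions(precision=3,suppress=True)
print(arm.get_state()['eef_pos'],arm.get_state()['ee_rot'])
ims=[]
for c in ('scene','top'):
    p=arm.grab_frame(c); ims.append(p['pixels']); print(c,np.array(p['eye']),np.array(p['orientation']),p['fx'])
    for n,z in Z.items():
        for d in arm.mark_of(p,n)[:3]:
            print(n,np.round(d['uv']),round(d['conf'],2),atz(p,d['uv'],z))
save('s0',ims[0]); save('t0',ims[1])
E
python3 a.py
```

```text
[0.292 0.608 0.226] [ 3.14  -0.    -0.448]
scene [ 1.114 -0.152  1.146] [-2.614  0.     1.113] 513.5946006892126
mouth [170. 235.] 0.78 [ 0.529 -0.163  0.105]
mouth [264. 221.] 0.67 [0.59  0.045 0.105]
shutter_tab [156. 220.] 0.78 [ 0.538 -0.177  0.204]
mould_stand [182. 270.] 0.8 [ 0.571 -0.171  0.   ]
mould_stand [304. 197.] 0.23 [0.521 0.186 0.   ]
thermometer [301. 199.] 0.66 [0.547 0.162 0.05 ]
thermometer [307. 322.] 0.58 [0.831 0.034 0.05 ]
thermo_center [298. 197.] 0.58 [0.546 0.156 0.064]
lens [264. 223.] 0.56 [0.558 0.055 0.029]
lens [183. 273.] 0.47 [ 0.593 -0.171  0.029]
rest_seat [268. 146.] 0.86 [0.364 0.158 0.05 ]
rest_seat [375. 274.] 0.81 [0.802 0.224 0.05 ]
rest_seat [303. 198.] 0.57 [0.546 0.167 0.05 ]
mug [305. 327.] 0.94 [0.827 0.032 0.   ]
mug [303. 198.] 0.55 [0.522 0.183 0.   ]
file [348. 142.] 0.85 [0.416 0.377 0.   ]
mandrel [386. 223.] 0.56 [0.681 0.339 0.   ]
mandrel [301. 197.] 0.27 [0.517 0.179 0.   ]
top [0.423 0.101 1.22 ] [-3.004 -0.011 -1.579] 507.80470771295444
mouth [401. 226.] 0.86 [ 0.531 -0.169  0.105]
shutter_tab [413. 216.] 0.93 [ 0.543 -0.169  0.204]
mould_stand [396. 213.] 0.92 [ 0.573 -0.183  0.   ]
thermometer [252. 227.] 0.71 [0.536 0.165 0.05 ]
thermo_center [257. 224.] 0.74 [0.542 0.152 0.064]
thermo_center [304. 119.] 0.2 [0.791 0.04  0.064]
lens [301. 220.] 0.92 [0.555 0.05  0.029]
lens [415. 217.] 0.6 [ 0.56  -0.22   0.029]
rest_seat [254. 302.] 0.89 [0.367 0.159 0.05 ]
rest_seat [252. 226.] 0.63 [0.539 0.163 0.05 ]
rest_seat [224. 115.] 0.62 [0.804 0.23  0.05 ]
mug [306. 117.] 0.57 [0.814 0.032 0.   ]
mandrel [177. 172.] 0.58 [0.677 0.349 0.   ]
mandrel [396. 216.] 0.32 [ 0.566 -0.183  0.   ]
```

View pics/s0.png

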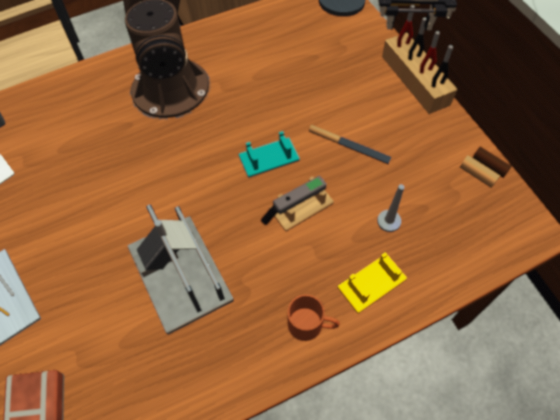

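View pics/t0.png

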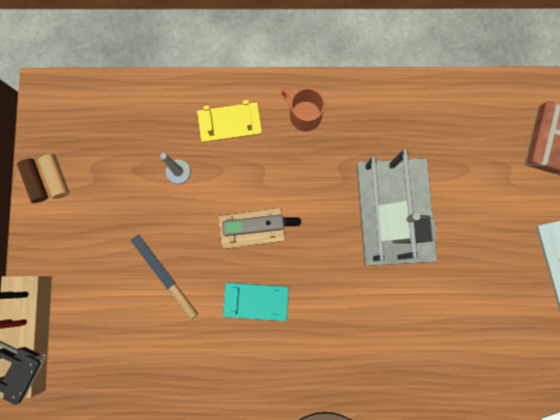

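The scene view shows the stand at (182,270), the thermometer on its natural wood rest at (301,199), and turquoise (268,157) and yellow (373,282) look-alike rests. In the top view the stand is at (397,212), with its mouth facing left (world +y) and opening up the image (world +x). The thermometer is at (255,225), nose to the right. The three rest candidates in the top view are wood (252,228), turquoise (256,302) and yellow (230,121). Only the wooden one carries the thermometer, so it's the one meant. I'll confirm that in a crop.

```bash
cat > b.py <<'E'
from h import *
from scipy.optimize import least_squares
np.set_printoptions(precision=3,suppress=True)
p=arm.grab_frame('top'); s=arm.grab_frame('scene')
save('t1',cv2.resize(p['pixels'][145:285,205:450],None,fx=3.2,fy=3.2,interpolation=cv2.INTER_CUBIC))
def fit(names,x0,extra=()):
    obs=list(extra)
    for q in (p,s):
        for n,l in names.items():
            c=[d for d in arm.mark_of(q,n) if np.linalg.norm(np.array(d['uv'])-proj(q,tr(x0,l)))<25]
            if c: obs.append((q,l,c[0]['uv'],n))
    f=lambda x:np.concatenate([proj(q,tr(x,l))-uv for q,l,uv,_ in obs])
    r=least_squares(f,x0,loss='soft_l1',f_scale=2); 
    print(r.x); [print(o[3],e) for o,e in zip(obs,f(r.x).reshape(-1,2))]
    return r.x
def tr(x,l): 
    c,n=np.cos(x[2]),np.sin(x[2]); return [x[0]+c*l[0]-n*l[1],x[1]+n*l[0]+c*l[1],l[2]]
fit({'mouth':(-.015,-.05,.105),'mould_stand':(0,0,0)},[.57,-.18,-1.57],
 [(p,(sx*.085,sy*.125,.02),uv,'corner') for sx,sy,uv in((-1,1,(358,162)),(1,1,(428,159)),(1,-1,(436,262)),(-1,-1,(366,266)))])
fit({'thermo_center':(0,0,.064),'lens':(.105,0,.029),'thermometer':(0,0,.05),'rest_seat':(0,0,.05)},[.54,.155,-1.5])
for q,a in((p,(413,216)),(s,None)):
    d=arm.mark_of(q,'shutter_tab'); print([(x['uv'],atz(q,x['uv'],.204)) for x in d[:2]])
E
python3 b.py
```

```text
[ 0.575 -0.181 -1.531]
corner [ 0.287 -0.153]
corner [ 0.209 -0.299]
corner [1.4   0.352]
corner [-0.502 -0.184]
mouth [-1.121 -0.485]
mould_stand [-2.273 -0.607]
mouth [-3.875 -1.009]
[ 0.54   0.162 -1.45 ]
thermo_center [-1.617 -0.805]
lens [-3.202 -0.483]
thermometer [2.503 0.704]
rest_seat [ 2.203 -3.296]
thermo_center [ 3.636 -0.6  ]
lens [ 0.064 -1.183]
thermometer [-1.27  -0.987]
rest_seat [-3.37  -0.087]
[([416.0, 216.3], array([ 0.541, -0.175,  0.204]))]
[([155.8, 221.4], array([ 0.541, -0.179,  0.204]))]
```

View pics/t1.png

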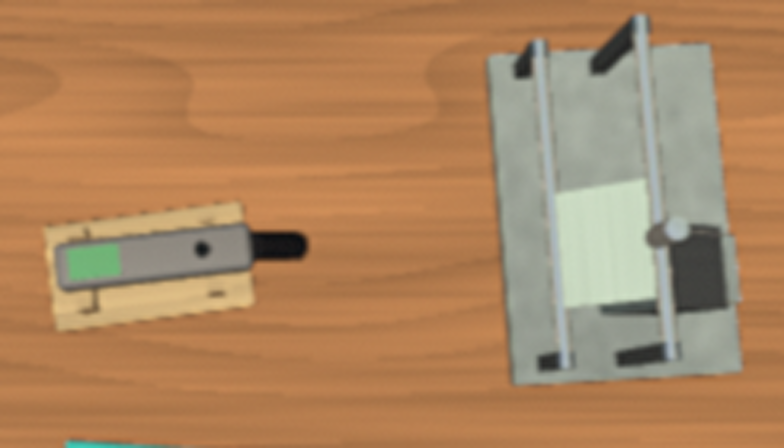

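The crop confirms it: the thermometer lies on the natural-wood rest with its nose to the right, and the shutter tab is at (416,216) in the full picture. Next I move to the closed side of the tab with the fingers shut.

Call:
carry_out([
  [0.5,-0.8,0.6,-0.5],
  [1.1,-1.7,1,-1],
  [1.7,-2.7,1,-2],
  [2.3,-3.8,1,-3],
  [2.8,-4.9,1,-4],
  [3.2,-6,1,-5],
  [3.5,-7.1,1,-6],
  [3.7,-8.2,1,-7],
  [3.8,-9.3,1,-8],
  [3.9,-10.3,1,-8.5],
], claw=1, force=20)

```text
t: 3.15
eef_pos: [0.4872, 0.0915, 0.2769]
ee_rot: [-3.141, 0.0, -1.341]
force: [1.3, 0.1, 0.3]
width: 0.0007
gripper_force: 0.0
```

Call:
carry_out([
  [0,-1,0,-0.3],
  [0,-2,0,-0.6],
  [0,-3,0,-0.9],
  [-0.05,-4,0,-1.2],
  [-0.05,-4.8,0,-1.5],
  [-0.05,-5.2,0,-1.8],
  [-0.05,-5.4,0,-1.8],
  [-0.05,-5.4,0,-1.8],
  [-0.05,-5.4,0,-1.8],
  [-0.05,-5.4,0,-1.8],
])

```text
t: 4.4
eef_pos: [0.4849, -0.1758, 0.2767]
ee_rot: [-3.141, 0.0, -1.525]
force: [-0.3, 0.8, -0.1]
width: 0.0005
gripper_force: 0.0
```

Call:
carry_out([
  [0,0,-0.6,0],
  [0,0,-1.2,0],
  [0,0,-1.8,0],
  [0,0,-2,0],
  [0.2,0,-2,0],
  [0.4,0,-2,0],
  [0.7,0,-2,0],
  [1,0.02,-2,0],
  [1.3,0.04,-2,0],
  [1.3,0.04,-2,0],
])

```text
t: 5.65
eef_pos: [0.5511, -0.1745, 0.1761]
ee_rot: [-3.141, 0.0, -1.526]
force: [0.3, -0.1, -0.5]
width: 0.0006
gripper_force: 0.0
```

```bash
cat > c.py <<'E'
from h import *
p=arm.grab_frame('top'); st=arm.get_state(); print(st['eef_pos'],st['force'])
for q in (p,arm.grab_frame('scene')):
    print([(d['uv'],d['conf'],atz(q,d['uv'],.204)) for d in arm.mark_of(q,'shutter_tab')[:2]])
E
python3 c.py
```

```text
[ 0.55028515 -0.17441543  0.17602837] [-0.32421732  0.36207768 -0.16192107]
[([395.0, 211.7], 0.37, array([ 0.55089726, -0.13333676,  0.204     ]))]
[]
```

Run:
```python
from h import *
a=arm.grab_frame('top')['pixels'][140:280,330:460]; b=arm.grab_frame('scene')['pixels'][180:320,115:245]
save('m1',cv2.resize(np.hstack([a,b]),None,fx=3,fy=3,interpolation=cv2.INTER_CUBIC))
```

```text
(no output)
```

View pics/m1.png

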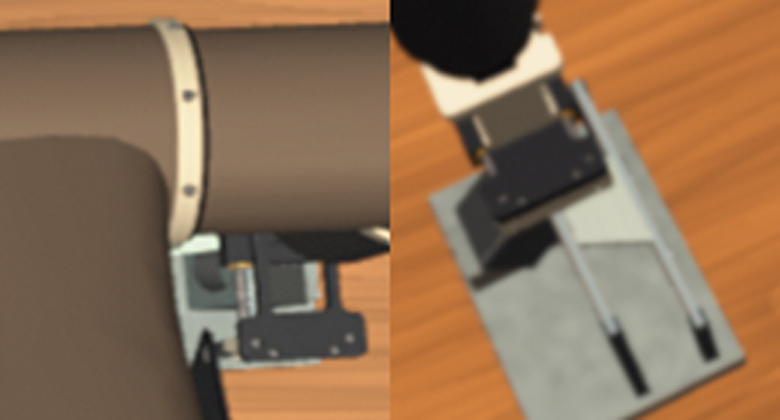

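The fingers hide the pin, but the plate's leading edge (about (192,261) in the scene image) has advanced and the mouth is partly uncovered. I continue slowly.

Call:
carry_out([
  [0.15,0.01,0,0],
  [0.3,0.02,0,0],
  [0.45,0.02,0,0],
  [0.6,0.02,0,0],
  [0.7,0.03,0,0],
  [0.75,0.03,0,0],
  [0.78,0.03,0,0],
  [0.8,0.03,0,0],
  [0.82,0.03,0,0],
  [0.82,0.03,0,0],
])

```text
t: 7.2
eef_pos: [0.5908, -0.1731, 0.1765]
ee_rot: [-3.142, 0.0, -1.526]
force: [-1.5, 1.4, -0.0]
width: 0.0002
gripper_force: 0.9
```

Call:
carry_out([
  [0.02,0,0,0],
  [0.04,0,0,0],
  [0.04,0,0,0],
  [0.06,0,0,0],
  [0.06,0,0,0],
  [0.08,0,0,0],
  [0.08,0,0,0],
  [0.1,0,0,0],
  [0.1,0,0,0],
  [0.1,0,0,0],
])

```text
t: 8.45
eef_pos: [0.5958, -0.1731, 0.1766]
ee_rot: [-3.141, -0.0, -1.526]
force: [-1.7, 0.7, 0.3]
width: 0.0005
gripper_force: 0.8
```

Call:
carry_out([
  [-0.1,0,0,0],
  [-0.4,0,0,0],
  [-0.6,0,0.5,0],
  [-0.6,0,1.5,0],
  [-0.6,0.8,2.2,0],
  [-0.6,1.8,2.2,0],
  [-0.6,2.8,2.2,0],
  [-0.6,3.8,2.2,0],
  [-0.6,4.6,2.2,0],
  [-0.6,4.6,2.2,0],
])

```text
t: 9.7
eef_pos: [0.5651, 0.059, 0.2867]
ee_rot: [-3.141, 0.0, -1.523]
force: [-0.0, 0.8, 1.0]
width: 0.0005
gripper_force: 0.0
```

```bash
python3 c.py
python3 - <<'E'
from h import *
a=arm.grab_frame('top')['pixels'][140:280,330:460]; b=arm.grab_frame('scene')['pixels'][180:320,115:245]
save('m2',cv2.resize(np.hstack([a,b]),None,fx=3,fy=3,interpolation=cv2.INTER_CUBIC))
E
```

```text
[0.56509268 0.0577727  0.28670976] [-0.49246485  0.08515835 -0.53034827]
[([412.0, 175.0], 0.74, array([ 0.62617417, -0.17096431,  0.204     ]))]
[([173.5, 252.2], 0.86, array([ 0.62441545, -0.16945985,  0.204     ]))]
```

View pics/m2.png

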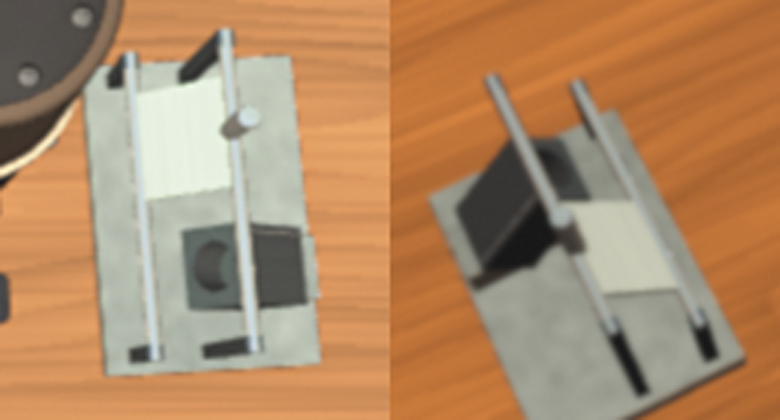

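The pin is now at about (0.625,-0.170), roughly 100 mm past the mouth's line, and the mouth at (401,229) in the top image is fully clear. Next I go above the thermometer, open the gripper and refine the poses.

Call:
carry_out([
  [-0.1,0.6,0,0.2],
  [-0.3,1.2,0,0.5],
  [-0.4,1.7,0,0.7],
  [-0.5,2,0,0.7],
  [-0.5,2.04,0,0.7],
  [-0.5,2.04,0,0.7],
  [-0.5,2.04,0,0.7],
  [-0.5,2.04,0,0.7],
  [-0.5,2.04,0,0.7],
  [-0.5,2.04,0,0.7],
], claw=0)

```text
t: 11.25
eef_pos: [0.5408, 0.1588, 0.2866]
ee_rot: [3.142, -0.0, -1.453]
force: [-0.2, 0.5, -0.0]
width: 0.0869
gripper_force: 0.0
```

Run:
```python
from h import *
np.set_printoptions(precision=4,suppress=True)
st=arm.get_state(); print(st['eef_pos'],st['ee_rot'],st['width'])
p=arm.grab_frame('top'); print('mouth eye',atz(p,(400.7,228.7),.105),[(d['uv'],atz(p,d['uv'],.105)) for d in arm.mark_of(p,'mouth')[:2]],'fit px',proj(p,(.5245,-.168,.105)))
w=arm.grab_frame('wrist'); print(w['eye'],w['orientation'])
for n in('thermo_center','lens','rest_seat','thermometer'):
    print(n,[(d['uv'],d['conf'],atz(w,d['uv'],Z[n])) for d in arm.mark_of(w,n)[:2]])
img=w['pixels'].copy()
save('w1',img)
```

```text
[0.5408 0.1588 0.2866] [ 3.1416 -0.     -1.4533] 0.08694446360133656
mouth eye [ 0.5255 -0.1673  0.105 ] [([401.6, 229.2], array([ 0.5243, -0.1693,  0.105 ]))] fit px [401.0197 229.1353]
[0.5494 0.0853 0.4444] [ 2.8591  0.0004 -3.0241]
thermo_center [([275.0, 187.0], 0.73, array([0.5422, 0.1631, 0.064 ]))]
lens [([275.2, 97.7], 0.81, array([0.5546, 0.0564, 0.029 ]))]
rest_seat [([277.0, 191.3], 0.93, array([0.5387, 0.1712, 0.05  ])), ([410.7, 195.1], 0.82, array([0.365 , 0.1557, 0.05  ]))]
thermometer [([279.7, 183.6], 0.97, array([0.5365, 0.1608, 0.05  ])), ([275.6, 184.5], 0.73, array([0.5416, 0.1626, 0.05  ]))]
```

View pics/w1.png

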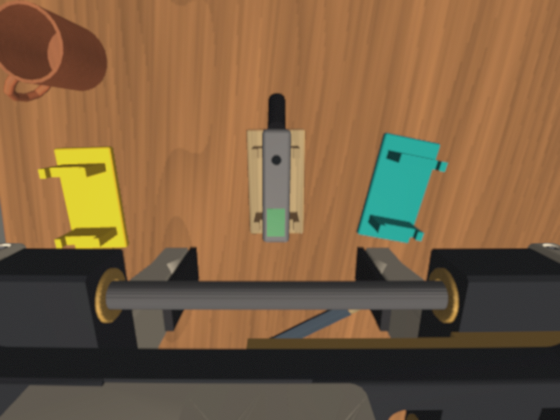

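The wrist view shows the thermometer upright in the picture: nose tip at (277,95), body from row 130 to 241, lips at rows 148 and 217. It is well aligned with the gripper.

Run:
```python
from h import *
np.set_printoptions(precision=4,suppress=True)
w=arm.grab_frame('wrist')
for uv,z in(((277,130),.078),((275,240),.078),((277,148),.06),((275,216),.06),((264,185),.078),((289.5,185),.078)): print(uv,atz(w,uv,z))
```

```text
(277, 130) [0.5479 0.0943 0.078 ]
(275, 240) [0.5346 0.2277 0.078 ]
(277, 148) [0.5453 0.1157 0.06  ]
(275, 216) [0.5377 0.2018 0.06  ]
(264, 185) [0.5558 0.1594 0.078 ]
(289.5, 185) [0.5255 0.1558 0.078 ]
```

Call:
carry_out([
  [0,0.04,-0.9,0],
  [0,0.04,-1.8,0],
  [0,0.04,-2.7,0],
  [0,0.04,-3.4,0],
  [0,0.04,-4,0],
  [0,0.04,-4.4,0],
  [0,0.04,-4.7,0],
  [0,0.04,-4.82,0],
  [0,0.04,-4.82,0],
  [0,0.04,-4.82,0],
])

```text
t: 12.9
eef_pos: [0.5413, 0.1612, 0.0464]
ee_rot: [-3.14, 0.001, -1.453]
force: [-0.2, 0.3, -0.0]
width: 0.0874
gripper_force: 0.0
```

Call:
carry_out([
  [0,0,0,0],
  [0,0,0,0],
  [0,0,0,0],
  [0,0,0,0],
  [0,0,0,0],
  [0,0,0,0],
  [0,0,0,0],
  [0,0,0,0],
  [0,0,0,0],
  [0,0,0,0],
], claw=1, force=30)

```text
t: 14.15
eef_pos: [0.5408, 0.1609, 0.0455]
ee_rot: [-3.142, 0.0, -1.453]
force: [0.3, 0.1, -0.3]
width: 0.0337
gripper_force: 30.0
```

Call:
carry_out([
  [0,0,0.1,0],
  [0,0,0.4,0],
  [0,0,0.8,0],
  [0,0,1.3,0],
  [0,0,1.8,0],
  [0,0,2.3,0],
  [0,0,2.7,0],
  [0,0,2.9,0],
  [0,0,2.94,0],
  [0,0,2.94,0],
])

```text
t: 15.4
eef_pos: [0.5404, 0.1607, 0.192]
ee_rot: [3.141, -0.0, -1.453]
force: [0.6, -1.0, -2.6]
width: 0.0337
gripper_force: 30.0
```

Call:
carry_out([
  [-0.05,-0.3,0,-0.1],
  [-0.1,-0.7,0,-0.2],
  [-0.2,-1.1,0,-0.4],
  [-0.3,-1.5,0,-0.6],
  [-0.35,-1.9,0,-0.7],
  [-0.4,-2.2,0,-0.75],
  [-0.43,-2.4,0,-0.75],
  [-0.45,-2.5,0,-0.75],
  [-0.45,-2.5,0,-0.75],
  [-0.45,-2.5,0,-0.75],
])

```text
t: 16.65
eef_pos: [0.5184, 0.0363, 0.1925]
ee_rot: [3.142, 0.0, -1.531]
force: [-0.4, -1.1, -2.8]
width: 0.0339
gripper_force: 30.0
```

Run:
```python
from h import *
np.set_printoptions(precision=4,suppress=True)
st=arm.get_state(); print(st['eef_pos'],st['ee_rot'],st['width'],st['gripper_force'])
w=arm.grab_frame('wrist'); s=arm.grab_frame('scene')
X=np.array(st['eef_pos']); psi=st['ee_rot'][2]; f=np.array([np.cos(psi),np.sin(psi),0])
c=X+[0,0,.0185]; L=c+.105*f-[0,0,.035]; print('pred lens',L,'centre',c)
img=[]
for n,q in(('w',w),('s',s)):
    for k,pt in(('lens',L),('thermo_center',c),('mouth',(.525,-.168,.105))):
        print(n,k,proj(q,pt),[(d['uv'],round(d['conf'],2)) for d in arm.mark_of(q,k)[:2]])
a=w['pixels'][0:210,140:420]; b=s['pixels'][140:350,100:380]
save('l1',cv2.resize(np.hstack([a,b]),None,fx=1.42,fy=1.42,interpolation=cv2.INTER_CUBIC))
```

```text
[0.5184 0.0363 0.1925] [ 3.1416  0.     -1.5312] 0.033862109323910684 29.98670518398285
pred lens [ 0.5225 -0.0686  0.176 ] centre [0.5184 0.0363 0.211 ]
w lens [276.389   59.3309] [([279.7, 62.7], 0.65)]
w thermo_center [276.3904 276.942 ] [([275.2, 279.6], 0.74)]
w mouth [278.6758 -84.5501] []
s lens [203.2268 201.1263] [([202.3, 201.6], 0.56)]
s thermo_center [244.9782 173.1775] [([246.5, 172.5], 0.61)]
s mouth [167.6953 234.3502] [([168.9, 235.1], 0.8)]
```

View pics/l1.png

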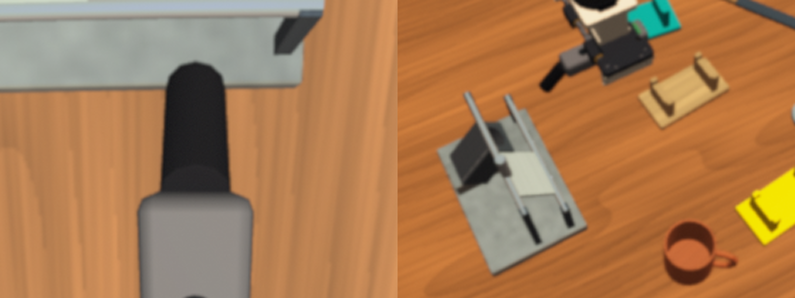

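Predicted and observed lens, body and mouth pixels agree to about 3 px. The lens points at the mouth and is clear of the stand. I'll advance the last 28 mm and hold.

Call:
carry_out([
  [0,-0.1,0,0],
  [0,-0.25,0,0],
  [0,-0.4,0,0],
  [0,-0.5,0,0],
  [0,-0.56,0,0],
  [0,-0.56,0,0],
  [0,-0.56,0,0],
  [0,-0.56,0,0],
  [0,-0.56,0,0],
  [0,-0.56,0,0],
])

```text
t: 18.3
eef_pos: [0.5183, 0.008, 0.1926]
ee_rot: [3.142, 0.0, -1.531]
force: [-0.1, -0.2, -2.9]
width: 0.0336
gripper_force: 30.0
```

Call:
carry_out([
  [0,0,0,0],
  [0,0,0,0],
  [0,0,0,0],
  [0,0,0,0],
  [0,0,0,0],
  [0,0,0,0],
  [0,0,0,0],
  [0,0,0,0],
  [0,0,0,0],
  [0,0,0,0],
])

```text
t: 19.55
eef_pos: [0.5183, 0.0079, 0.1926]
ee_rot: [-3.142, 0.0, -1.532]
force: [-0.3, 0.5, -3.0]
width: 0.0336
gripper_force: 30.0
```

Run:
```python
from h import *
np.set_printoptions(precision=4,suppress=True)
st=arm.get_state(); print(st['t'],st['eef_pos'],st['ee_rot'])
X=np.array(st['eef_pos']); psi=st['ee_rot'][2]; f=np.array([np.cos(psi),np.sin(psi),0])
c=X+[0,0,.0185]; L=c+.105*f-[0,0,.035]; print('pred lens',L)
d=np.array([.525,-.168,.105])-L; zl=(f-[0,0,1])/2**.5; print('along',d@zl,'perp',d-zl*(d@zl))
for n in('scene','top'):
    s=arm.grab_frame(n)
    for k,pt in(('lens',L),('thermo_center',c),('mouth',(.525,-.168,.105)),('rest_seat',(.541,.161,.05)),('shutter_tab',(.625,-.17,.204))):
        print(n,k,proj(s,pt),[(d['uv'],round(d['conf'],2)) for d in arm.mark_of(s,k)[:3]])
```

```text
19.55 [0.5183 0.0079 0.1926] [-3.1416  0.     -1.5316]
pred lens [ 0.5224 -0.097   0.1761]
along 0.10049829162228684 perp [-0.0002  0.     -0.    ]
scene lens [191.159  206.0209] [([190.4, 205.4], 0.93)]
scene thermo_center [233.0008 177.9756] [([232.2, 176.0], 0.92)]
scene mouth [167.6953 234.3502] [([169.3, 235.6], 0.71)]
scene rest_seat [299.334  197.1811] [([269.2, 145.3], 0.79), ([301.5, 199.3], 0.71), ([375.6, 273.3], 0.66)]
scene shutter_tab [173.3492 252.5434] [([170.7, 253.2], 0.92)]
top lens [374.9329 227.2069] []
top thermo_center [325.7769 227.9372] []
top mouth [401.0108 228.9096] [([402.2, 227.3], 0.92), ([175.4, 172.0], 0.69)]
top rest_seat [253.1608 225.2272] [([225.7, 115.6], 0.96), ([251.9, 304.4], 0.91), ([396.4, 213.7], 0.22)]
top shutter_tab [411.553  175.5678] [([412.4, 179.7], 0.65)]
```

Call:
carry_out([
  [0,0,0,0],
  [0,0,0,0],
  [0,0,0,0],
  [0,0,0,0],
  [0,0,0,0],
  [0,0,0,0],
  [0,0,0,0],
  [0,0,0,0],
  [0,0,0,0],
  [0,0,0,0],
])

```text
t: 21.4
eef_pos: [0.5183, 0.0079, 0.1926]
ee_rot: [3.142, 0.0, -1.532]
force: [-0.1, 0.6, -2.4]
width: 0.0342
gripper_force: 30.0
```

Call:
carry_out([
  [0,0.2,0,0],
  [0,0.6,0,0],
  [0.1,1,0,0.2],
  [0.2,1.5,0,0.4],
  [0.3,2,0,0.6],
  [0.4,2.5,0,0.7],
  [0.45,2.9,0,0.75],
  [0.45,3.06,0,0.75],
  [0.45,3.06,0,0.75],
  [0.45,3.06,0,0.75],
])

```text
t: 22.65
eef_pos: [0.5406, 0.1604, 0.1925]
ee_rot: [3.141, -0.0, -1.453]
force: [-1.4, -0.4, -2.8]
width: 0.0338
gripper_force: 30.0
```

Call:
carry_out([
  [0,0,-0.3,0],
  [0,0,-0.7,0],
  [0,0,-1.2,0],
  [0,0,-1.7,0],
  [0,0,-2.1,0],
  [0,0,-2.4,0],
  [0,0,-2.6,0],
  [0,0,-2.7,0],
  [0,0,-2.75,0],
  [0,0,-2.75,0],
])

```text
t: 23.9
eef_pos: [0.541, 0.1611, 0.0554]
ee_rot: [-3.141, 0.0, -1.453]
force: [0.8, -0.6, -2.6]
width: 0.0337
gripper_force: 30.0
```

Now I lower the last 10 mm slowly, to the height where it was picked up.

Call:
carry_out([
  [0,0,-0.04,0],
  [0,0,-0.08,0],
  [0,0,-0.12,0],
  [0,0,-0.15,0],
  [0,0,-0.17,0],
  [0,0,-0.18,0],
  [0,0,-0.19,0],
  [0,0,-0.19,0],
  [0,0,-0.19,0],
  [0,0,-0.19,0],
])

```text
t: 25.15
eef_pos: [0.5408, 0.1609, 0.0456]
ee_rot: [-3.142, 0.0, -1.453]
force: [0.3, -0.4, -3.0]
width: 0.0337
gripper_force: 30.0
```

Call:
carry_out([
  [0,0,-0.01,0],
  [0,0,-0.01,0],
  [0,0,-0.02,0],
  [0,0,-0.02,0],
  [0,0,-0.02,0],
  [0,0,-0.02,0],
  [0,0,-0.02,0],
  [0,0,-0.02,0],
  [0,0,-0.02,0],
  [0,0,-0.02,0],
])

```text
t: 26.4
eef_pos: [0.5408, 0.1609, 0.0455]
ee_rot: [-3.141, 0.0, -1.453]
force: [-5.2, -0.0, 9.9]
width: 0.0338
gripper_force: 30.0
```

In contact now, so I release and lift away.

Call:
carry_out([
  [0,0,0.01,0],
  [0,0,0.01,0],
  [0,0,0.01,0],
  [0,0,0.01,0],
  [0,0,0.01,0],
  [0,0,0.01,0],
  [0,0,0.01,0],
  [0,0,0.01,0],
  [0,0,0.01,0],
  [0,0,0.01,0],
], claw=0)

```text
t: 27.65
eef_pos: [0.5408, 0.1609, 0.0451]
ee_rot: [-3.142, 0.0, -1.453]
force: [0.2, 0.6, 0.7]
width: 0.0876
gripper_force: 0.0
```

Call:
carry_out([
  [0,0,0.2,0],
  [0,0,0.7,0],
  [0,0,1.4,0],
  [0,0,2.2,0],
  [0,0,3,0],
  [0,0,3.8,0],
  [0,0,4.4,0],
  [0,0,4.8,0],
  [0,0,4.8,0],
  [0,0,4.8,0],
])

```text
t: 28.9
eef_pos: [0.5403, 0.1608, 0.2847]
ee_rot: [3.141, 0.0, -1.453]
force: [-0.1, -0.4, -0.9]
width: 0.0875
gripper_force: 0.0
```

Run:
```python
from h import *
np.set_printoptions(precision=4,suppress=True)
w=arm.grab_frame('wrist'); s=arm.grab_frame('scene')
for q in(w,s):
    for k in('thermo_center','lens','shutter_tab'): print(k,[(d['uv'],atz(q,d['uv'],Z[k])) for d in arm.mark_of(q,k)[:1]])
save('e1',cv2.resize(np.hstack([w['pixels'][40:280,150:400],s['pixels'][120:360,120:370]]),None,fx=1.5,fy=1.5))
```

```text
thermo_center [([274.8, 183.1], array([0.5425, 0.1597, 0.064 ]))]
lens [([281.0, 94.5], array([0.5472, 0.0538, 0.029 ]))]
shutter_tab []
thermo_center [([299.1, 190.1], array([0.5299, 0.1657, 0.064 ]))]
lens [([263.5, 221.4], array([0.5529, 0.0565, 0.029 ]))]
shutter_tab [([170.8, 253.6], array([ 0.6249, -0.1755,  0.204 ]))]
```

View pics/e1.png

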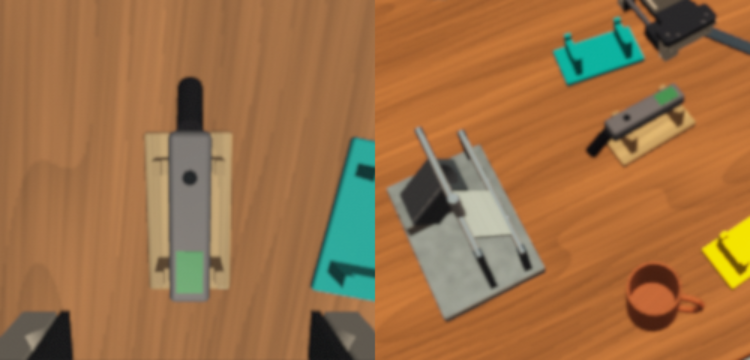

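The thermometer lies level on the wooden rest as before (crop (190,190)), the shutter is open, and the gripper is clear. I'm handing the job in.

```bash
python3 -c "from station import arm; print(arm.job_done())"
```

```text
the job is handed in; nothing more can be done
None
```

I handed the job in at about 29 s: the shutter is open to its stop (about 100 mm by camera), the lens was held aimed at the mouth from about 100 mm for over 2 s, the thermometer is back on its wooden rest and released, and the judge returned no verdict.

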